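# Point-and-call check of the tool rack

## Robot

A 6-joint arm with a two-finger parallel gripper is mounted at the origin on the work surface. World frame = base frame: x ahead of the robot, y to its left, z up, the work surface at z = 0. Lengths are in m, angles in rad, forces in N, time in s.
With the tool pointing down it reaches from about 0.35 to 0.775 m from the base axis. Payload 5.5 kg.
Tool frame: the origin (TCP) lies on the mounting face of the last link; the fingertips stand 173 mm ahead of it and the grasp point (between the pads) lies 155 mm ahead of it; z points along the fingers, y is the direction in which the jaws open and shut (so a half turn about z gives the same grasp; the last joint's range is limited). The gripper opens to 85 mm and grips with 20 to 120 N. Pads are 22 mm wide; open, the fingers measure 114 mm over their backs; the gripper's body (76 mm by 85 mm) begins 54 mm behind the grasp point. The pads swing forward as they close: fully open they stand 13 mm farther back than shut.
Start: joints at [1.146, 0.313, 0.046, 1.304, 0, 1.431], TCP at [0.162, 0.552, 0.405] pointing down, gripper open.
Joint ranges: [-2.76, 2.76], [-0.86, 1.69], [-1.03, 1.26], [-2.2, 2.34], [-1.47, 1.5], [-3.14, 3.14]. Speed limits (rad/s): [2.57, 2.57, 3.14, 3.14, 3.14, 3.14].

## Interface

Orientations are given as a unit quaternion [w, x, y, z].
In Python, from workcell import get_state, eyes, env gives the robot as it stands. The module is installed in compiled form; this text tells all that it offers.
- The arm moves only by the tool carry_out, never from a script. Its argument "motion" is a list of rows, each an object of numbers: "jaw": the opening, from -1 (shut) to 1 (fully open); "tx", "ty", "tz": the shift along the tool's x, y, z in cm; "wx", "wy", "wz": the turn, a rotation vector about the tool's x, y, z in degrees. In form: [{"jaw": .., "tx": .., "ty": .., "tz": .., "wx": .., "wy": .., "wz": ..}, ...]. A call has 1 to 20 rows; each row shifts and turns the commanded pose from where the row before left it, along the tool's axes as they then stand; what a row does not reach is not made up. A row lasts 1/8 s, in which the tool goes at most 62.5 mm and 10.7 degrees, less where a joint would pass 70% of its speed; a pose out of reach is approached as far as the arm can. A call with a gripper value outside its range is refused whole. The fingers move at their own pace and stop on an object; "force" is the grip in N (left out, the last holds). Time passes only in rows, so rows that do not move let the fingers close. It gives the time, the measured TCP pose, the force and the opening at its end, in the units of the state.
- get_state(): the state, without advancing time (a new reading comes with each control period).
- eyes.read_camera(name): name is "scene" or "top" or "wrist"; returns the picture (400x640x3 uint8, blue, green, red); there is no depth.
- eyes.calibration(name): a dict with "K" (3x3 intrinsics, pixels), "camera_from_world" (4x4, takes a point from world to camera coordinates). Camera axes: x right, y up, looking along -z (the intrinsics and any distortion apply to the point x, -y, -z); pixel columns grow to the right and rows downward; lengths in m; the calibration is good to about 2 mm. A picture is of the moment at which its call begins: read the wrist's pose just before it. calibration takes no time and is no camera call; for the wrist camera it gives the pose at the moment of the call.
- env.hand_in(): hands the job in, once; it reports no verdict.
The state is a dict: "clock": time; "joint_pos": joint angles; "qvel": joint speeds; "tau": joint torques, N m; "tcp_pos": TCP position; "orientation": TCP orientation; "wrist_force": force on the tool from outside, world axes, zero at the start; "ft_torque": the same for the moment, N m; "finger_gap": finger opening in m.
Only numpy, scipy, OpenCV 4.12 (cv2) and the standard library are available. Lean on these libraries where they do the work, as an engineer would, in place of code of your own. Each camera call takes 0.05 s, during which the arm holds its last target.

## Task

Do the point-and-call check of the tool rack before it goes to the machine, in the order the part is cut: point from above with the fingertips at the larger of the two face mills, then at the longer of the two twist drills, then at the boring head (at its boring bar). Each time hold the fingertips still for about two seconds a finger's width or two right above the middle of the tool's top. Touch nothing at all, move to and fro well above the tools so that no other tool is pointed at, and finish with the hand drawn back well clear of the rack's tools.

Things in the scene. Friction and masses are not known exactly. Their poses are not given: they have to be found in the camera images.
- big_face_mill_tip (a point): The larger face mill, to be pointed at first: a squat dark cutter body 63 mm across and 40 mm high, five inserts round its rim. The point is at the middle of its flat top face, 161 mm above the table; the tool stands upright (point z up) and loose in a pocket of the rack, holder flange 50 mm across, 19 mm thick, resting on the pocket plate. Which pocket it stands in varies.
- long_drill_tip (a point): The longer twist drill, to be pointed at second: 10 mm drill standing 88 mm out of a dark slotted collet nut (42 mm across); the tallest tool in the rack. The point is at the drill's point, 239 mm above the table; the tool stands upright (point z up) and loose in a pocket of the rack, holder flange 50 mm across, 19 mm thick, resting on the pocket plate. Which pocket it stands in varies.
- boring_head_tip (a point): The boring head, to be pointed at third: a steel drum 51 mm across, on it a rectangular slide block 49 by 30 mm with a side screw, and on that one slim boring bar, 10 mm thick, 7 mm off the holder's axis. The point is at the top of the boring bar, 197 mm above the table; the tool stands upright (point z up) and loose in a pocket of the rack, holder flange 50 mm across, 19 mm thick, resting on the pocket plate. Which pocket it stands in varies.
- small_face_mill_tip (a point): Not to be pointed at: the smaller face mill, 40 mm across, 40 mm high, four inserts. The point is at the middle of its flat top face, 161 mm above the table; the tool stands upright (point z up) and loose in a pocket of the rack, holder flange 50 mm across, 19 mm thick, resting on the pocket plate. Which pocket it stands in varies.
- short_drill_tip (a point): Not to be pointed at: the shorter twist drill, 10 mm thick, standing 40 mm out of the same kind of collet nut. The point is at the drill's point, 191 mm above the table; the tool stands upright (point z up) and loose in a pocket of the rack, holder flange 50 mm across, 19 mm thick, resting on the pocket plate. Which pocket it stands in varies.
- end_mill_tip (a point): Not to be pointed at: a plain bright cylindrical holder 42 mm across with a 16 mm fluted end mill standing 38 mm out of it. The point is at the middle of the end mill's top, 184 mm above the table; the tool stands upright (point z up) and loose in a pocket of the rack, holder flange 50 mm across, 19 mm thick, resting on the pocket plate. Which pocket it stands in varies.
- collet_chuck_tip (a point): Not to be pointed at: a collet chuck without a cutter, slotted nut 42 mm across on top. The point is at the middle of the nut, at its upper edge, 151 mm above the table; the tool stands upright (point z up) and loose in a pocket of the rack, holder flange 50 mm across, 19 mm thick, resting on the pocket plate. Which pocket it stands in varies.
- rack: Tool carry rack, fixed: green sheet-metal tray 196 mm by 384 mm with a red pocket plate whose top is 80 mm above the table, two rows of four pockets 92 mm apart (one pocket empty), a wire handle rising to 120 mm above the table at each short end. Origin: centre of its underside, on the table; its own y axis runs along the rows.

How it is judged:
On the way, in this order (a step that is already met when the one before it is completed fails the run):
1. the fingertips dwell just above the larger face mill for a second and a half (horizontal distance between the grasp point and big_face_mill_tip below 0.025 m and z of the grasp point in the frame of big_face_mill_tip between 0.01 and 0.075 m), for 1.5 s.
2. the fingertips dwell just above the longer twist drill for a second and a half (horizontal distance between the grasp point and long_drill_tip below 0.025 m and z of the grasp point in the frame of long_drill_tip between 0.01 and 0.075 m), for 1.5 s.
3. the fingertips dwell just above the boring bar of the boring head for a second and a half (horizontal distance between the grasp point and boring_head_tip below 0.025 m and z of the grasp point in the frame of boring_head_tip between 0.01 and 0.075 m), for 1.5 s.
At the end, for the whole second after the job is handed in: The three tools were pointed at in order; the hand is now more than 10 cm from the top of every tool in the rack, all seven tools stand upright (within 0.1 rad) in their pockets, within 8 mm of where they began (distance between the grasp point and big_face_mill_tip above 0.1 m and distance between the grasp point and long_drill_tip above 0.1 m and distance between the grasp point and boring_head_tip above 0.1 m and distance between the grasp point and small_face_mill_tip above 0.1 m and distance between the grasp point and short_drill_tip above 0.1 m and distance between the grasp point and end_mill_tip above 0.1 m and distance between the grasp point and collet_chuck_tip above 0.1 m and distance of each of big_face_mill_tip, long_drill_tip, boring_head_tip, small_face_mill_tip, short_drill_tip, end_mill_tip, collet_chuck_tip from where it was at the start of the episode below 0.008 m and angle between each of big_face_mill_tip, long_drill_tip, boring_head_tip, small_face_mill_tip, short_drill_tip, end_mill_tip, collet_chuck_tip's own z axis and vertical below 0.1 rad); the robot touches nothing.
It fails at once if the hand or arm touches something (contact force between any of the fingers, the arm and anything else above 0.5 N).
It fails at once if a tool of the rack is shifted, lifted or carried (distance of any of big_face_mill_tip, long_drill_tip, boring_head_tip, small_face_mill_tip, short_drill_tip, end_mill_tip, collet_chuck_tip from where it was at the start of the episode above 0.008 m).
It fails at once if a wrong tool is pointed at (grasp point within 25 mm sideways of its top and less than 60 mm above it) ((horizontal distance between the grasp point and small_face_mill_tip below 0.025 m and z of the grasp point in the frame of small_face_mill_tip below 0.06 m) or (horizontal distance between the grasp point and short_drill_tip below 0.025 m and z of the grasp point in the frame of short_drill_tip below 0.06 m) or (horizontal distance between the grasp point and end_mill_tip below 0.025 m and z of the grasp point in the frame of end_mill_tip below 0.06 m) or (horizontal distance between the grasp point and collet_chuck_tip below 0.025 m and z of the grasp point in the frame of collet_chuck_tip below 0.06 m)).
It also fails if it takes over 58 s, if anything falls off the work surface, if the arm or the gripper's body presses on something with over 40 N, if the wrist force passes 120 N, or if a joint passes its speed limit or range.

## Working session

There is one attempt and no reset: what is moved stays moved. The work goes in short steps, Python scripts to look and compute and a tool call to move; the robot and the scene stay as the last step left them, time stands still between calls to the robot, and variables do not carry over. Pictures are saved under pics/ and viewed, and the job is handed in when it is done.

Besides the shell and the picture viewer there is one more tool, called in YAML: its name, and indented under it one key for each argument. carry_out: Moves the arm, as the interface text tells. Its arguments: {"type":"object","properties":{"motion":{"type":"array"},"force":{"type":"number"}},"required":["motion"]}

```bash
mkdir -p pics; python3 - <<'E'
from workcell import get_state, eyes, env
import cv2
s=get_state(); print(s)
for n in ["scene","top","wrist"]:
    c=eyes.calibration(n); print(n,c)
    cv2.imwrite(f"pics/{n}0.png",eyes.read_camera(n))
E
```

```text
{'clock': 0.0, 'joint_pos': array([1.14644270e+00, 3.14004753e-01, 4.49827014e-02, 1.30359705e+00,
       2.12233763e-05, 1.43115964e+00]), 'qvel': array([-0.00051167,  0.00053655,  0.00054873,  0.00060005, -0.00033533,
       -0.0004038 ]), 'tau': array([ 3.86990205e-04, -4.80622780e+01,  2.98535997e+01,  1.90926046e-02,
       -3.97860704e-04, -6.95449330e-06]), 'tcp_pos': array([0.16145532, 0.55166428, 0.40380763]), 'orientation': array([-2.63806043e-04,  1.41878071e-01,  9.89883722e-01, -8.72434551e-04]), 'wrist_force': array([-0.40889592, -0.4983404 ,  0.5951861 ]), 'ft_torque': array([0.03668235, 0.00981576, 0.00197786]), 'finger_gap': 0.08519845117143475}
scene {'K': array([[468.67648913,   0.        , 318.84982928],
       [  0.        , 468.67648913, 199.73973563],
       [  0.        ,   0.        ,   1.        ]]), 'camera_from_world': array([[-0.79226555,  0.61017229, -0.00225245,  0.41327977],
       [-0.44536501, -0.57574374,  0.68568882,  0.16872966],
       [ 0.41709148,  0.54425079,  0.72789132, -1.22652347],
       [ 0.        ,  0.        ,  0.        ,  1.        
[... 170 characters left out ...]
'camera_from_world': array([[ 0.01989673, -0.99960617,  0.01978967,  0.01298022],
       [ 0.99351313,  0.0219843 ,  0.11157221, -0.56789445],
       [-0.11196333,  0.01744137,  0.99355926, -0.89430948],
       [ 0.        ,  0.        ,  0.        ,  1.        ]])}
wrist {'K': array([[290.64804153,   0.        , 316.48124836],
       [  0.        , 290.64804153, 200.2530369 ],
       [  0.        ,   0.        ,   1.        ]]), 'camera_from_world': array([[ 0.28077332,  0.95977344, -0.00113541, -0.57478114],
       [-0.91737599,  0.26802222, -0.29425394,  0.03818658],
       [-0.2821128 ,  0.08366026,  0.9557266 , -0.37912664],
       [ 0.        ,  0.        ,  0.        ,  1.        ]])}
```

View pics/scene0.png

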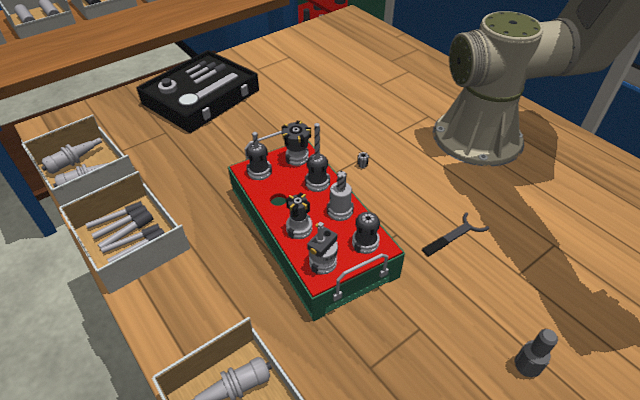

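View pics/top0.png

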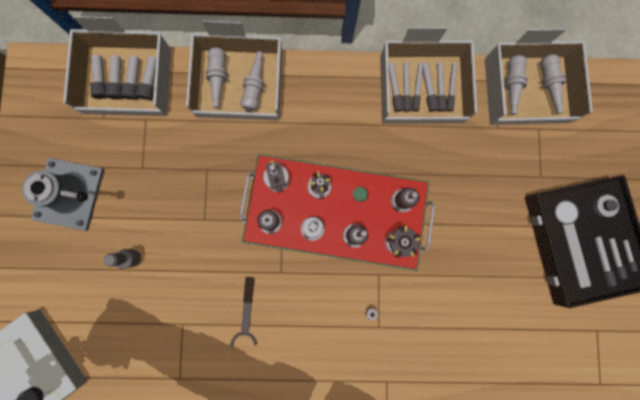

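View pics/wrist0.png

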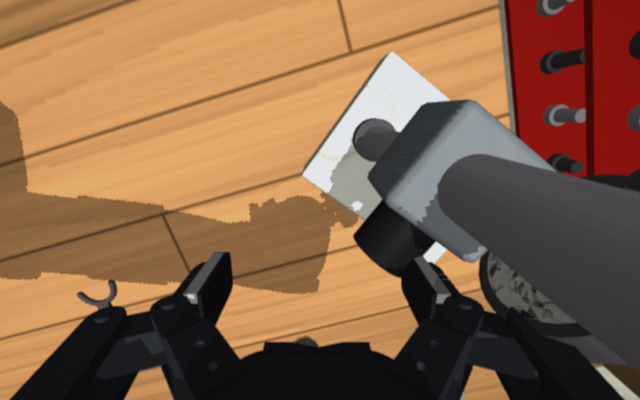

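```bash
cat > h.py <<'E'
import numpy as np, cv2, json
from workcell import get_state, eyes, env
def proj(n,p):
    c=eyes.calibration(n); q=c["camera_from_world"]@np.r_[p,1]; u=c["K"]@np.array([q[0],-q[1],-q[2]]); return u[:2]/u[2]
def ray(n,uv,z,c=None):
    c=c or eyes.calibration(n); T=c["camera_from_world"]; R=T[:3,:3]; o=-R.T@T[:3,3]
    d=np.linalg.inv(c["K"])@np.r_[uv,1]; d=R.T@np.array([d[0],-d[1],-d[2]]); return o+d*(z-o[2])/d[2]
E
python3 - <<'E'
from h import *
for n in ["scene","top"]:
  c=eyes.calibration(n);T=c["camera_from_world"];print(n,-T[:3,:3].T@T[:3,3], proj(n,[.162,.552,.4]),proj(n,[0,0,0]))
im=cv2.imread("pics/top0.png"); cv2.imwrite("pics/topc.png",cv2.resize(im[140:280,230:450],None,fx=3.6,fy=3.6,interpolation=2))
cv2.imwrite("pics/topl.png",cv2.resize(im[140:400,0:160],None,fx=2.3,fy=2.3,interpolation=2))
im=cv2.imread("pics/scene0.png"); cv2.imwrite("pics/scenec.png",cv2.resize(im[110:320,220:420],None,fx=2.8,fy=2.8,interpolation=2))
E
```

```text
scene [0.9141461  0.51250955 0.77801064] [831.69940976 155.92157678] [476.77139699 135.26512465]
top [0.46382246 0.04105786 0.95165383] [-100.79250783  477.37796584] [323.3215613  454.19033276]
```

View pics/topc.png

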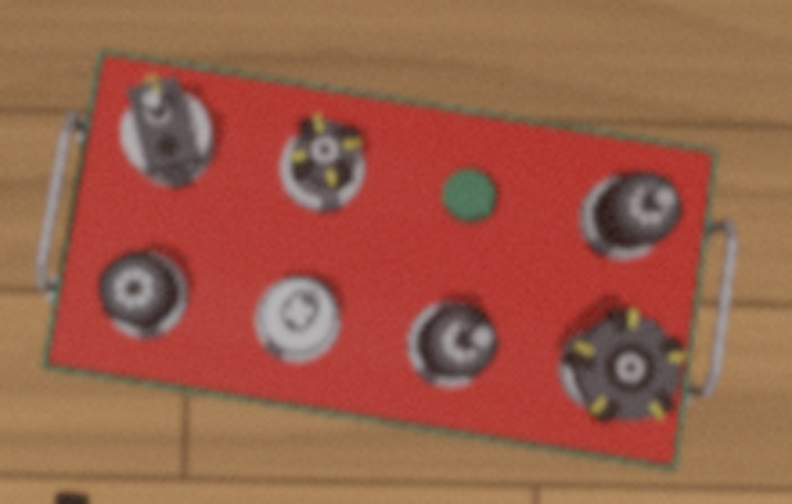

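View pics/scenec.png

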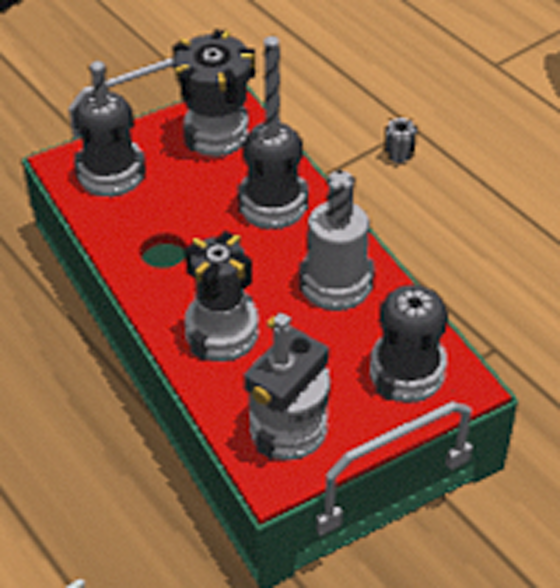

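View pics/topl.png

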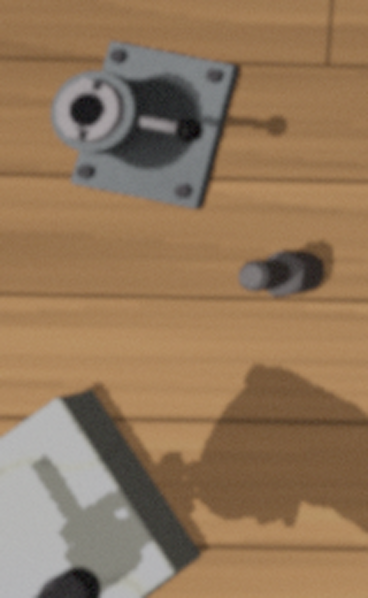

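```bash
python3 - <<'E'
from h import *
im=cv2.imread("pics/top0.png"); 
a=cv2.resize(im[155:205,250:300],None,fx=8,fy=8,interpolation=2)
b=cv2.resize(im[215:265,335:385],None,fx=8,fy=8,interpolation=2)
im=cv2.imread("pics/scene0.png")
c=cv2.resize(im[215:265,300:350],None,fx=8,fy=8,interpolation=2)
d=cv2.resize(im[115:165,285:335],None,fx=8,fy=8,interpolation=2)
cv2.imwrite("pics/m.png",cv2.resize(np.vstack([np.hstack([a,b]),np.hstack([c,d])]),(600,600)))
t=lambda u,v:(230+u/3.6,140+v/3.6)
for n,uv,z in [("bfm",(630,368),.161),("ld",(484,336),.239),("bh",(153,101),.197),("sfm",(325,150),.161),("sd",(664,197),.191),("em",(299,312),.184),("cc",(134,289),.151),("c1",(103,52),.08),("c2",(715,152),.08),("c3",(675,466),.08),("c4",(46,366),.08)]:
  p=ray("top",t(*uv),z); print(n,p.round(4),"scenecrop",((proj("scene",p)-[220,110])*2.8).round(0), np.hypot(*p[:2]).round(3))
print(ray("top",(0,350),.0),ray("top",(45,315),0),ray("top",(88,380),0))
E
```

```text
bfm [ 0.4726 -0.147   0.161 ] scenecrop [209.  49.] 0.495
ld [ 0.486  -0.0561  0.239 ] scenecrop [267.  30.] 0.489
bh [0.6079 0.1149 0.197 ] scenecrop [279. 308.] 0.619
sfm [0.5894 0.0224 0.161 ] scenecrop [214. 246.] 0.59
sd [ 0.5634 -0.1585  0.191 ] scenecrop [95. 56.] 0.585
em [0.4984 0.0351 0.184 ] scenecrop [337. 171.] 0.5
cc [0.5107 0.1265 0.151 ] scenecrop [411. 295.] 0.526
c1 [0.66  0.158 0.08 ] scenecrop [255. 514.] 0.679
c2 [ 0.6066 -0.2193  0.08  ] scenecrop [ 21. 150.] 0.645
c3 [ 0.4155 -0.1931  0.08  ] scenecrop [236.  73.] 0.458
c4 [0.4676 0.1851 0.08  ] scenecrop [511. 388.] 0.503
[0.21363459 0.73504239 0.        ] [0.29228676 0.64197046 0.        ] [ 1.51426373e-01  5.32886744e-01 -1.11022302e-16]
```

View pics/m.png

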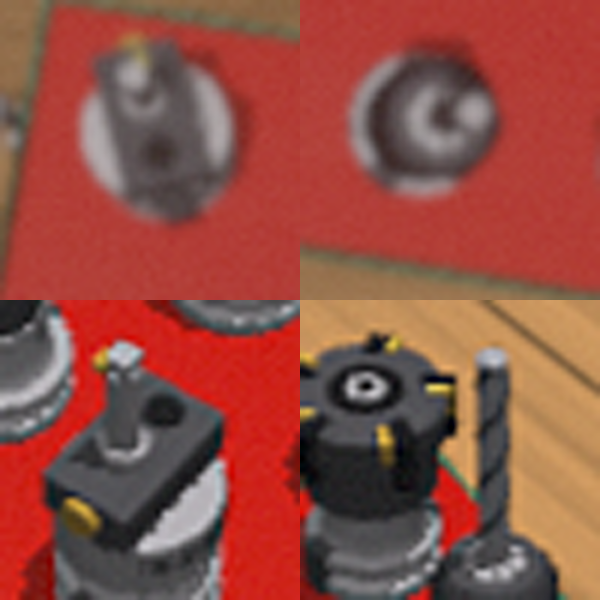

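carry_out:
  motion:
    - {"jaw": -1, "tz": -2}
    - {"jaw": -1, "tz": -3}
    - {"jaw": -1, "tz": -3}
    - {"jaw": -1, "tz": -3}
    - {"jaw": -1, "tz": -1}
    - {"jaw": -1, "tx": -1.5, "ty": -1.2}
    - {"jaw": -1, "tx": -3, "ty": -2.3}
    - {"jaw": -1, "tx": -3, "ty": -2.3}
    - {"jaw": -1, "tx": -3, "ty": -2.3}
    - {"jaw": -1, "tx": -3, "ty": -2.3}
    - {"jaw": -1, "tx": -3, "ty": -2.3}
    - {"jaw": -1, "tx": -3, "ty": -2.3}
    - {"jaw": -1, "tx": -3, "ty": -2.3}
    - {"jaw": -1, "tx": -3, "ty": -2.3}
    - {"jaw": -1, "tx": -3, "ty": -2.3}
    - {"jaw": -1, "tx": -1, "ty": -0.9}
    - {"jaw": -1}

```text
invalid input at $.motion[0]: expected keys jaw, tx, ty, tz, wx, wy, wz
```

carry_out:
  motion:
    - {"jaw": -1, "tx": 0, "ty": 0, "tz": -2, "wx": 0, "wy": 0, "wz": 0}
    - {"jaw": -1, "tx": 0, "ty": 0, "tz": -3, "wx": 0, "wy": 0, "wz": 0}
    - {"jaw": -1, "tx": 0, "ty": 0, "tz": -3, "wx": 0, "wy": 0, "wz": 0}
    - {"jaw": -1, "tx": 0, "ty": 0, "tz": -3, "wx": 0, "wy": 0, "wz": 0}
    - {"jaw": -1, "tx": 0, "ty": 0, "tz": -1, "wx": 0, "wy": 0, "wz": 0}
    - {"jaw": -1, "tx": -1.5, "ty": -1.2, "tz": 0, "wx": 0, "wy": 0, "wz": 0}
    - {"jaw": -1, "tx": -3, "ty": -2.3, "tz": 0, "wx": 0, "wy": 0, "wz": 0}
    - {"jaw": -1, "tx": -3, "ty": -2.3, "tz": 0, "wx": 0, "wy": 0, "wz": 0}
    - {"jaw": -1, "tx": -3, "ty": -2.3, "tz": 0, "wx": 0, "wy": 0, "wz": 0}
    - {"jaw": -1, "tx": -3, "ty": -2.3, "tz": 0, "wx": 0, "wy": 0, "wz": 0}
    - {"jaw": -1, "tx": -3, "ty": -2.3, "tz": 0, "wx": 0, "wy": 0, "wz": 0}
    - {"jaw": -1, "tx": -3, "ty": -2.3, "tz": 0, "wx": 0, "wy": 0, "wz": 0}
    - {"jaw": -1, "tx": -3, "ty": -2.3, "tz": 0, "wx": 0, "wy": 0, "wz": 0}
    - {"jaw": -1, "tx": -3, "ty": -2.3, "tz": 0, "wx": 0, "wy": 0, "wz": 0}
    - {"jaw": -1, "tx": -3, "ty": -2.3, "tz": 0, "wx": 0, "wy": 0, "wz": 0}
    - {"jaw": -1, "tx": -1, "ty": -0.9, "tz": 0, "wx": 0, "wy": 0, "wz": 0}
    - {"jaw": -1, "tx": 0, "ty": 0, "tz": 0, "wx": 0, "wy": 0, "wz": 0}

```text
clock: 2.28
tcp_pos: [0.3806, 0.2493, 0.5238]
orientation: [-0.001, 0.143, 0.99, -0.0]
wrist_force: [0.0, -0.5, -0.1]
finger_gap: -0.0002
```

carry_out:
  motion:
    - {"jaw": -1, "tx": -0.8, "ty": -1.5, "tz": 0, "wx": 0, "wy": 0, "wz": 0}
    - {"jaw": -1, "tx": -1.7, "ty": -3, "tz": 0, "wx": 0, "wy": 0, "wz": 0}
    - {"jaw": -1, "tx": -1.7, "ty": -3, "tz": 0, "wx": 0, "wy": 0, "wz": 0}
    - {"jaw": -1, "tx": -1.7, "ty": -3, "tz": 0, "wx": 0, "wy": 0, "wz": 0}
    - {"jaw": -1, "tx": -1.7, "ty": -3, "tz": 0, "wx": 0, "wy": 0, "wz": 0}
    - {"jaw": -1, "tx": -1.7, "ty": -3, "tz": 0, "wx": 0, "wy": 0, "wz": 0}
    - {"jaw": -1, "tx": -1.7, "ty": -3, "tz": 0, "wx": 0, "wy": 0, "wz": 0}
    - {"jaw": -1, "tx": -1.7, "ty": -3, "tz": 0, "wx": 0, "wy": 0, "wz": 0}
    - {"jaw": -1, "tx": -1.7, "ty": -3, "tz": 0, "wx": 0, "wy": 0, "wz": 0}
    - {"jaw": -1, "tx": -1.7, "ty": -3, "tz": 0, "wx": 0, "wy": 0, "wz": 0}
    - {"jaw": -1, "tx": -1.7, "ty": -3, "tz": 0, "wx": 0, "wy": 0, "wz": 0}
    - {"jaw": -1, "tx": -1.7, "ty": -3, "tz": 0, "wx": 0, "wy": 0, "wz": 0}
    - {"jaw": -1, "tx": -0.5, "ty": -0.9, "tz": 0, "wx": 0, "wy": 0, "wz": 0}
    - {"jaw": -1, "tx": 0, "ty": 0, "tz": 0, "wx": 0, "wy": 0, "wz": 0}

```text
clock: 4.03
tcp_pos: [0.4732, -0.1452, 0.5243]
orientation: [-0.0, 0.142, 0.99, 0.0]
wrist_force: [0.3, -0.5, 0.2]
finger_gap: -0.0002
```

```bash
python3 - <<'E'
from h import *
s=get_state(); print(s["tcp_pos"],s["orientation"],s["joint_pos"])
c=eyes.calibration("wrist"); np.savez("c1.npz",**c)
cv2.imwrite("pics/w1.png",eyes.read_camera("wrist"))
for p in [(.4726,-.147,.161),(.486,-.0561,.239),(.6079,.1149,.197)]: print(proj("wrist",np.array(p)))
E
```

```text
[ 0.47320179 -0.14522524  0.52425139] [-4.65713890e-04  1.41834814e-01  9.89890123e-01  4.61956325e-04] [-4.60259499e-01  1.51130258e-01  1.27140865e-01  1.54798051e+00
  5.86427715e-04 -1.75630336e-01]
[313.80636646 178.37803772]
[414.12136261 183.88564905]
[574.34996626 235.33607392]
```

View pics/w1.png

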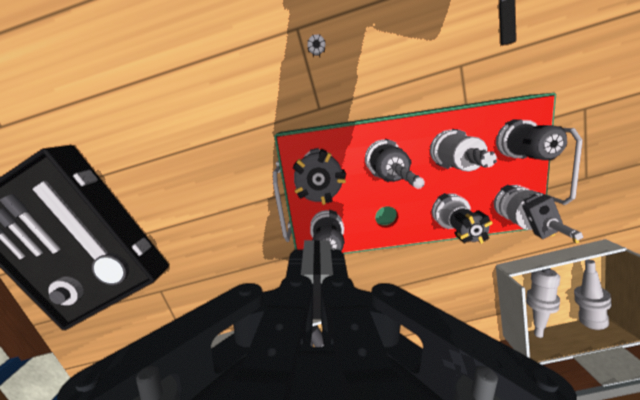

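```bash
python3 - <<'E'
from h import *
c=dict(np.load("c1.npz"))
for uv,z in [((319,179),.161),((418.5,183),.239),((576,236.5),.197)]: print(ray("wrist",uv,z,c))
E
```

```text
[ 0.47505321 -0.14177722  0.161     ]
[ 0.4863824  -0.05266103  0.239     ]
[0.60995381 0.11590557 0.197     ]
```

carry_out:
  motion:
    - {"jaw": -1, "tx": 0, "ty": 0, "tz": 1, "wx": 0, "wy": 0, "wz": 0}
    - {"jaw": -1, "tx": 0, "ty": 0, "tz": 3, "wx": 0, "wy": 0, "wz": 0}
    - {"jaw": -1, "tx": 0, "ty": 0, "tz": 3, "wx": 0, "wy": 0, "wz": 0}
    - {"jaw": -1, "tx": 0, "ty": 0, "tz": 3, "wx": 0, "wy": 0, "wz": 0}
    - {"jaw": -1, "tx": 0, "ty": 0, "tz": 3, "wx": 0, "wy": 0, "wz": 0}
    - {"jaw": -1, "tx": 0, "ty": 0, "tz": 2, "wx": 0, "wy": 0, "wz": 0}
    - {"jaw": -1, "tx": 0, "ty": 0, "tz": 1, "wx": 0, "wy": 0, "wz": 0}
    - {"jaw": -1, "tx": 0, "ty": 0, "tz": 0, "wx": 0, "wy": 0, "wz": 0}
    - {"jaw": -1, "tx": 0, "ty": 0, "tz": 0, "wx": 0, "wy": 0, "wz": 0}

```text
clock: 5.2
tcp_pos: [0.4734, -0.1457, 0.3656]
orientation: [0.001, 0.142, 0.99, -0.0]
wrist_force: [-0.0, 0.7, 0.6]
finger_gap: -0.0001
```

```bash
python3 - <<'E'
from h import *
a=eyes.read_camera("scene")
cv2.imwrite("pics/s2.png",cv2.resize(a[50:290,180:480],None,fx=2,fy=2,interpolation=2))
E
```

```text
(no output)
```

View pics/s2.png

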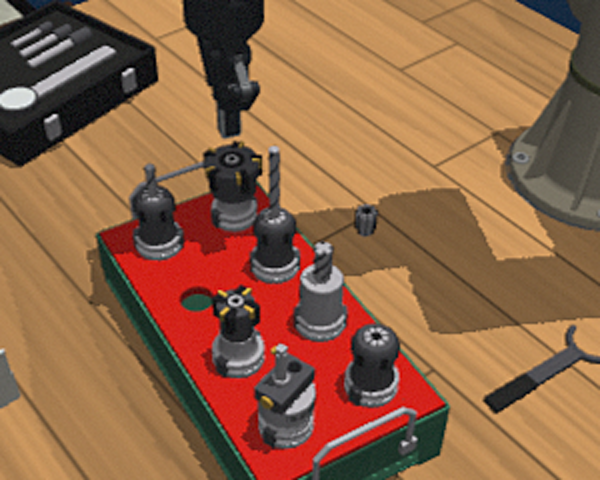

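The fingertips (229,133) are right above the mill's centre (232,158), with a clear gap. Next I hold there.

carry_out:
  motion:
    - {"jaw": -1, "tx": 0, "ty": 0, "tz": 0.3, "wx": 0, "wy": 0, "wz": 0}
    - {"jaw": -1, "tx": 0, "ty": 0, "tz": 0, "wx": 0, "wy": 0, "wz": 0}
    - {"jaw": -1, "tx": 0, "ty": 0, "tz": 0, "wx": 0, "wy": 0, "wz": 0}
    - {"jaw": -1, "tx": 0, "ty": 0, "tz": 0, "wx": 0, "wy": 0, "wz": 0}
    - {"jaw": -1, "tx": 0, "ty": 0, "tz": 0, "wx": 0, "wy": 0, "wz": 0}
    - {"jaw": -1, "tx": 0, "ty": 0, "tz": 0, "wx": 0, "wy": 0, "wz": 0}
    - {"jaw": -1, "tx": 0, "ty": 0, "tz": 0, "wx": 0, "wy": 0, "wz": 0}
    - {"jaw": -1, "tx": 0, "ty": 0, "tz": 0, "wx": 0, "wy": 0, "wz": 0}
    - {"jaw": -1, "tx": 0, "ty": 0, "tz": 0, "wx": 0, "wy": 0, "wz": 0}
    - {"jaw": -1, "tx": 0, "ty": 0, "tz": 0, "wx": 0, "wy": 0, "wz": 0}
    - {"jaw": -1, "tx": 0, "ty": 0, "tz": 0, "wx": 0, "wy": 0, "wz": 0}
    - {"jaw": -1, "tx": 0, "ty": 0, "tz": 0, "wx": 0, "wy": 0, "wz": 0}
    - {"jaw": -1, "tx": 0, "ty": 0, "tz": 0, "wx": 0, "wy": 0, "wz": 0}
    - {"jaw": -1, "tx": 0, "ty": 0, "tz": 0, "wx": 0, "wy": 0, "wz": 0}
    - {"jaw": -1, "tx": 0, "ty": 0, "tz": 0, "wx": 0, "wy": 0, "wz": 0}
    - {"jaw": -1, "tx": 0, "ty": 0, "tz": 0, "wx": 0, "wy": 0, "wz": 0}
    - {"jaw": -1, "tx": 0, "ty": 0, "tz": 0, "wx": 0, "wy": 0, "wz": 0}
    - {"jaw": -1, "tx": 0, "ty": 0, "tz": 0, "wx": 0, "wy": 0, "wz": 0}

```text
clock: 7.5
tcp_pos: [0.4731, -0.1458, 0.3617]
orientation: [0.0, 0.142, 0.99, 0.0]
wrist_force: [-0.4, -0.1, -0.0]
finger_gap: 0.0002
```

carry_out:
  motion:
    - {"jaw": -1, "tx": 0, "ty": 0, "tz": -1.5, "wx": 0, "wy": 0, "wz": 0}
    - {"jaw": -1, "tx": 0, "ty": 0, "tz": -3, "wx": 0, "wy": 0, "wz": 0}
    - {"jaw": -1, "tx": 0, "ty": 0, "tz": -3.5, "wx": 0, "wy": 0, "wz": 0}
    - {"jaw": -1, "tx": 0, "ty": 0, "tz": -3.5, "wx": 0, "wy": 0, "wz": 0}
    - {"jaw": -1, "tx": 0, "ty": 0, "tz": -3, "wx": 0, "wy": 0, "wz": 0}
    - {"jaw": -1, "tx": 0, "ty": 0, "tz": -1.8, "wx": 0, "wy": 0, "wz": 0}
    - {"jaw": -1, "tx": 0, "ty": 0, "tz": 0, "wx": 0, "wy": 0, "wz": 0}
    - {"jaw": -1, "tx": 0.2, "ty": 1.2, "tz": 0, "wx": 0, "wy": 0, "wz": 0}
    - {"jaw": -1, "tx": 0.4, "ty": 2.5, "tz": 0, "wx": 0, "wy": 0, "wz": 0}
    - {"jaw": -1, "tx": 0.4, "ty": 2.5, "tz": 0, "wx": 0, "wy": 0, "wz": 0}
    - {"jaw": -1, "tx": 0.3, "ty": 2, "tz": 0, "wx": 0, "wy": 0, "wz": 0}
    - {"jaw": -1, "tx": 0, "ty": 1, "tz": 0, "wx": 0, "wy": 0, "wz": 0}
    - {"jaw": -1, "tx": 0, "ty": 0, "tz": 0, "wx": 0, "wy": 0, "wz": 0}
    - {"jaw": -1, "tx": 0, "ty": 0, "tz": 1, "wx": 0, "wy": 0, "wz": 0}
    - {"jaw": -1, "tx": 0, "ty": 0, "tz": 2, "wx": 0, "wy": 0, "wz": 0}
    - {"jaw": -1, "tx": 0, "ty": 0, "tz": 2, "wx": 0, "wy": 0, "wz": 0}
    - {"jaw": -1, "tx": 0, "ty": 0, "tz": 2, "wx": 0, "wy": 0, "wz": 0}
    - {"jaw": -1, "tx": 0, "ty": 0, "tz": 1, "wx": 0, "wy": 0, "wz": 0}
    - {"jaw": -1, "tx": 0, "ty": 0, "tz": 0, "wx": 0, "wy": 0, "wz": 0}

```text
clock: 9.88
tcp_pos: [0.4862, -0.0542, 0.4439]
orientation: [-0.001, 0.142, 0.99, 0.0]
wrist_force: [0.1, 0.1, 0.6]
finger_gap: -0.0004
```

```bash
python3 - <<'E'
from h import *
a=eyes.read_camera("scene")
cv2.imwrite("pics/s3.png",cv2.resize(a[20:260,180:480],None,fx=2,fy=2,interpolation=2))
E
```

```text
(no output)
```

View pics/s3.png

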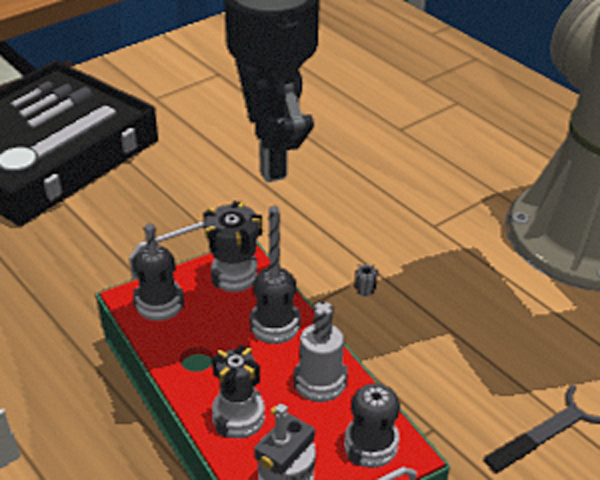

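The fingertips (272,178) are right above the drill point (272,208), with about 50 mm between the grasp point and the drill point. Next I hold there.

carry_out:
  motion:
    - {"jaw": -1, "tx": 0, "ty": 0, "tz": 0.3, "wx": 0, "wy": 0, "wz": 0}
    - {"jaw": -1, "tx": 0, "ty": 0, "tz": 0, "wx": 0, "wy": 0, "wz": 0}
    - {"jaw": -1, "tx": 0, "ty": 0, "tz": 0, "wx": 0, "wy": 0, "wz": 0}
    - {"jaw": -1, "tx": 0, "ty": 0, "tz": 0, "wx": 0, "wy": 0, "wz": 0}
    - {"jaw": -1, "tx": 0, "ty": 0, "tz": 0, "wx": 0, "wy": 0, "wz": 0}
    - {"jaw": -1, "tx": 0, "ty": 0, "tz": 0, "wx": 0, "wy": 0, "wz": 0}
    - {"jaw": -1, "tx": 0, "ty": 0, "tz": 0, "wx": 0, "wy": 0, "wz": 0}
    - {"jaw": -1, "tx": 0, "ty": 0, "tz": 0, "wx": 0, "wy": 0, "wz": 0}
    - {"jaw": -1, "tx": 0, "ty": 0, "tz": 0, "wx": 0, "wy": 0, "wz": 0}
    - {"jaw": -1, "tx": 0, "ty": 0, "tz": 0, "wx": 0, "wy": 0, "wz": 0}
    - {"jaw": -1, "tx": 0, "ty": 0, "tz": 0, "wx": 0, "wy": 0, "wz": 0}
    - {"jaw": -1, "tx": 0, "ty": 0, "tz": 0, "wx": 0, "wy": 0, "wz": 0}
    - {"jaw": -1, "tx": 0, "ty": 0, "tz": 0, "wx": 0, "wy": 0, "wz": 0}
    - {"jaw": -1, "tx": 0, "ty": 0, "tz": 0, "wx": 0, "wy": 0, "wz": 0}
    - {"jaw": -1, "tx": 0, "ty": 0, "tz": 0, "wx": 0, "wy": 0, "wz": 0}
    - {"jaw": -1, "tx": 0, "ty": 0, "tz": 0, "wx": 0, "wy": 0, "wz": 0}
    - {"jaw": -1, "tx": 0, "ty": 0, "tz": 0, "wx": 0, "wy": 0, "wz": 0}
    - {"jaw": -1, "tx": 0, "ty": 0, "tz": 0, "wx": 0, "wy": 0, "wz": 0}

```text
clock: 12.18
tcp_pos: [0.4865, -0.0538, 0.4417]
orientation: [0.0, 0.142, 0.99, 0.0]
wrist_force: [1.1, 0.0, -0.7]
finger_gap: 0.0
```

carry_out:
  motion:
    - {"jaw": -1, "tx": 0, "ty": 0, "tz": -1.5, "wx": 0, "wy": 0, "wz": 0}
    - {"jaw": -1, "tx": 0, "ty": 0, "tz": -3, "wx": 0, "wy": 0, "wz": 0}
    - {"jaw": -1, "tx": 0, "ty": 0, "tz": -2.5, "wx": 0, "wy": 0, "wz": 0}
    - {"jaw": -1, "tx": 0, "ty": 0, "tz": -1, "wx": 0, "wy": 0, "wz": 0}
    - {"jaw": -1, "tx": -0.5, "ty": 1.4, "tz": 0, "wx": 0, "wy": 0, "wz": 0}
    - {"jaw": -1, "tx": -1, "ty": 2.8, "tz": 0, "wx": 0, "wy": 0, "wz": 0}
    - {"jaw": -1, "tx": -1, "ty": 2.8, "tz": 0, "wx": 0, "wy": 0, "wz": 0}
    - {"jaw": -1, "tx": -1, "ty": 2.8, "tz": 0, "wx": 0, "wy": 0, "wz": 0}
    - {"jaw": -1, "tx": -1, "ty": 2.8, "tz": 0, "wx": 0, "wy": 0, "wz": 0}
    - {"jaw": -1, "tx": -1, "ty": 2.8, "tz": 0, "wx": 0, "wy": 0, "wz": 0}
    - {"jaw": -1, "tx": -1, "ty": 2.8, "tz": 0, "wx": 0, "wy": 0, "wz": 0}
    - {"jaw": -1, "tx": -0.5, "ty": 1.4, "tz": 0, "wx": 0, "wy": 0, "wz": 0}
    - {"jaw": -1, "tx": 0, "ty": 0, "tz": 0, "wx": 0, "wy": 0, "wz": 0}
    - {"jaw": -1, "tx": 0, "ty": 0, "tz": 1.2, "wx": 0, "wy": 0, "wz": 0}
    - {"jaw": -1, "tx": 0, "ty": 0, "tz": 3, "wx": 0, "wy": 0, "wz": 0}
    - {"jaw": -1, "tx": 0, "ty": 0, "tz": 3, "wx": 0, "wy": 0, "wz": 0}
    - {"jaw": -1, "tx": 0, "ty": 0, "tz": 3, "wx": 0, "wy": 0, "wz": 0}
    - {"jaw": -1, "tx": 0, "ty": 0, "tz": 1.5, "wx": 0, "wy": 0, "wz": 0}
    - {"jaw": -1, "tx": 0, "ty": 0, "tz": 0, "wx": 0, "wy": 0, "wz": 0}

```text
clock: 14.55
tcp_pos: [0.6081, 0.114, 0.4037]
orientation: [-0.001, 0.142, 0.99, -0.0]
wrist_force: [0.4, -0.4, 0.5]
finger_gap: 0.0
```

```bash
python3 - <<'E'
from h import *
a=eyes.read_camera("scene")
cv2.imwrite("pics/s4.png",cv2.resize(a[60:300,180:480],None,fx=2,fy=2,interpolation=2))
E
```

```text
(no output)
```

View pics/s4.png

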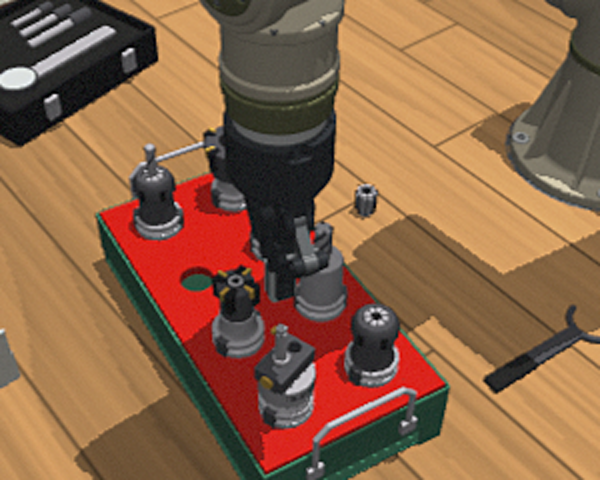

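The fingertips (280,298) are right above the boring bar's top (281,328), with about 51 mm between the grasp point and the bar's top. Next I hold there.

carry_out:
  motion:
    - {"jaw": -1, "tx": 0, "ty": 0, "tz": 0.3, "wx": 0, "wy": 0, "wz": 0}
    - {"jaw": -1, "tx": 0, "ty": 0, "tz": 0, "wx": 0, "wy": 0, "wz": 0}
    - {"jaw": -1, "tx": 0, "ty": 0, "tz": 0, "wx": 0, "wy": 0, "wz": 0}
    - {"jaw": -1, "tx": 0, "ty": 0, "tz": 0, "wx": 0, "wy": 0, "wz": 0}
    - {"jaw": -1, "tx": 0, "ty": 0, "tz": 0, "wx": 0, "wy": 0, "wz": 0}
    - {"jaw": -1, "tx": 0, "ty": 0, "tz": 0, "wx": 0, "wy": 0, "wz": 0}
    - {"jaw": -1, "tx": 0, "ty": 0, "tz": 0, "wx": 0, "wy": 0, "wz": 0}
    - {"jaw": -1, "tx": 0, "ty": 0, "tz": 0, "wx": 0, "wy": 0, "wz": 0}
    - {"jaw": -1, "tx": 0, "ty": 0, "tz": 0, "wx": 0, "wy": 0, "wz": 0}
    - {"jaw": -1, "tx": 0, "ty": 0, "tz": 0, "wx": 0, "wy": 0, "wz": 0}
    - {"jaw": -1, "tx": 0, "ty": 0, "tz": 0, "wx": 0, "wy": 0, "wz": 0}
    - {"jaw": -1, "tx": 0, "ty": 0, "tz": 0, "wx": 0, "wy": 0, "wz": 0}
    - {"jaw": -1, "tx": 0, "ty": 0, "tz": 0, "wx": 0, "wy": 0, "wz": 0}
    - {"jaw": -1, "tx": 0, "ty": 0, "tz": 0, "wx": 0, "wy": 0, "wz": 0}
    - {"jaw": -1, "tx": 0, "ty": 0, "tz": 0, "wx": 0, "wy": 0, "wz": 0}
    - {"jaw": -1, "tx": 0, "ty": 0, "tz": 0, "wx": 0, "wy": 0, "wz": 0}
    - {"jaw": -1, "tx": 0, "ty": 0, "tz": 0, "wx": 0, "wy": 0, "wz": 0}
    - {"jaw": -1, "tx": 0, "ty": 0, "tz": 0, "wx": 0, "wy": 0, "wz": 0}

```text
clock: 16.85
tcp_pos: [0.6087, 0.1146, 0.4017]
orientation: [0.0, 0.142, 0.99, 0.0]
wrist_force: [0.4, 0.1, -0.6]
finger_gap: 0.0001
```

carry_out:
  motion:
    - {"jaw": -1, "tx": 0, "ty": 0, "tz": -1.5, "wx": 0, "wy": 0, "wz": 0}
    - {"jaw": -1, "tx": 0, "ty": 0, "tz": -3, "wx": 0, "wy": 0, "wz": 0}
    - {"jaw": -1, "tx": 0, "ty": 0, "tz": -3, "wx": 0, "wy": 0, "wz": 0}
    - {"jaw": -1, "tx": 0, "ty": 0, "tz": -3, "wx": 0, "wy": 0, "wz": 0}
    - {"jaw": -1, "tx": 0, "ty": 0, "tz": -1.5, "wx": 0, "wy": 0, "wz": 0}
    - {"jaw": -1, "tx": 1.5, "ty": 0.5, "tz": 0, "wx": 0, "wy": 0, "wz": 0}
    - {"jaw": -1, "tx": 3, "ty": 1, "tz": 0, "wx": 0, "wy": 0, "wz": 0}
    - {"jaw": -1, "tx": 3, "ty": 1, "tz": 0, "wx": 0, "wy": 0, "wz": 0}
    - {"jaw": -1, "tx": 3, "ty": 1, "tz": 0, "wx": 0, "wy": 0, "wz": 0}
    - {"jaw": -1, "tx": 3, "ty": 1, "tz": 0, "wx": 0, "wy": 0, "wz": 0}
    - {"jaw": -1, "tx": 3, "ty": 1, "tz": 0, "wx": 0, "wy": 0, "wz": 0}
    - {"jaw": -1, "tx": 3, "ty": 1, "tz": 0, "wx": 0, "wy": 0, "wz": 0}
    - {"jaw": -1, "tx": 3, "ty": 1, "tz": 0, "wx": 0, "wy": 0, "wz": 0}
    - {"jaw": -1, "tx": 1.5, "ty": 0.5, "tz": 0, "wx": 0, "wy": 0, "wz": 0}
    - {"jaw": -1, "tx": 0, "ty": 0, "tz": 0, "wx": 0, "wy": 0, "wz": 0}
    - {"jaw": -1, "tx": 0, "ty": 0, "tz": 0, "wx": 0, "wy": 0, "wz": 0}

```text
clock: 18.85
tcp_pos: [0.4015, 0.2586, 0.5219]
orientation: [0.0, 0.142, 0.99, 0.0]
wrist_force: [1.1, 0.1, 1.4]
finger_gap: 0.0001
```

```bash
python3 - <<'E'
from h import *
a=eyes.read_camera("scene")
b=cv2.imread("pics/scene0.png")
cv2.imwrite("pics/s5.png",np.hstack([a[100:330,200:430],b[100:330,200:430]]))
E
```

```text
(no output)
```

View pics/s5.png

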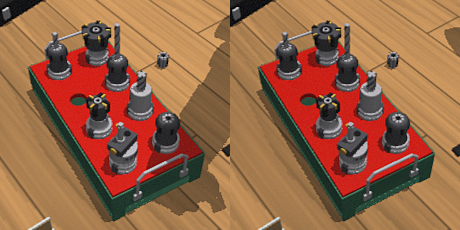

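The "after" view (left) matches the "before" view (right): all seven tools stand where they were.

```bash
python3 -c "
from workcell import env; print(env.hand_in())"
```

```text
the job is handed in; nothing more can be done
None
```

The point-and-call check is done and handed in. With the jaws shut, the arm pointed at the larger face mill, then the longer twist drill, then the boring bar. It held still for just over 2 s at each, with the grasp point 46–48 mm above the tool's top. It moved between tools with the grasp point at about 0.37 m, more than 12 cm above the tallest tool.

- **Aim:** Tool positions from the top and wrist cameras agreed within about 6 mm. I aimed between the two readings, well inside the 25 mm tolerance. Before each hold, the scene picture showed the fingertips above the right tool with a clear gap.
- **Contact:** Wrist force readings stayed at noise level, at most about 2 N. That sensor cannot resolve the 0.5 N touch limit, so "touched nothing" rests on the gaps seen in the pictures.
- **Finish:** The hand ended about 22 cm or more from every tool's top, at 18.9 s on the clock. The pictures before and after show all seven tools standing where they were.

No check failed. The first move call was refused for missing keys, and the arm did not move on it.

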